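# Cycle the microtome head once by hand and lock it

## Task

A fresh block is clamped in the microtome and no blade is fitted yet: to run it through one stroke, unlock the handwheel by sliding the lock knob on the housing away from it, turn the wheel by its crank grip one full turn clockwise (as you face the grip) until the grip is back at the top, and then slide the lock knob fully home again so that the wheel is locked. Turn steadily, without spinning the wheel, and leave the things lying about where they are.

Things in the scene. Friction and masses are not known exactly. Their poses are not given: they have to be found in the camera images.
- microtome: Cream bench machine, 265 mm tall, fixed; its origin is on the table under the wheel's axis, in the plane of the housing's right side. Axes: x to its rear, y to its left, z up. The housing is 305 mm long (x from -90 to 215), 260 mm wide (y from 0), with an upright right side and a flat top at z = 265; a low front part reaches to x = -270.
- hub (a point): Middle of the outer face of the pale metal handwheel, on its axis, at (0, -42, 165) mm in the microtome's frame and with the same axes. The wheel (172 mm across, 28 mm thick) stands upright beside the housing's right side, its axis along y, its outer face looking to -y. The rim (6 mm wide) stands 6 mm and the hub boss (48 mm across) 10 mm proud of that face.
- grip (a point): On the axis of the black crank grip, the handle that stands out from the wheel's outer face, 64 mm from the wheel's axis: round, 24 mm thick, from 3 to 36 mm out; this point is 25 mm out. It turns freely on its pin, so the hand need not turn with it. A gripper pointing straight down strikes the wheel when the grip is low: lean it 30 to 40 degrees outward, away from the wheel.
- handwheel (a joint): Angle, rad: 0 with the grip straight above the axis, growing clockwise as you face the grip (its top moves to the rear): grip = hub + 64 mm (sin q, ., cos q). Starts near 0 (within 0.03), one full turn is 2 pi = 6.283. No stops; once unlocked it turns with 3 to 6 N at the grip and stays where it is left. It drives the specimen head at the front up and down (up with the grip at the top).
- lock_knob (a point): Middle of the black round lock knob, 18 mm across, 26 mm tall, on the housing's flat top beside the wheel; this point is 19 mm above that top. Fully locked it is at (0, 33, 284) mm in the microtome's frame; its slot runs straight to and from the wheel, 17 mm, and unlocks away from it (microtome +y).
- lock (a joint): How far the knob is slid towards the wheel, m: 0.017 fully home (locked), 0 fully withdrawn; starts at 0.014 to 0.017. A round-ended pin goes with it: below 0.007 it is clear of the wheel; going home it strikes the wheel's back at about 0.008 unless the grip is at the top within about 0.05 rad (a little more and it pulls the wheel into line). Rubs with about 2 N, no spring, stays where left.
- brush: Bystander: small wooden brush lying on the table below and to the right of the wheel, 197 mm long, 9 mm thick; origin at its middle.
- forceps: Bystander: steel forceps lying on the table in front and to the right of the wheel, 118 mm long, 8 mm high; origin under its middle.
- cassettes: Bystander: stack of white cassettes, 42 x 30 x 33 mm, on the machine's top tray; origin under its centre.
- blade_box: Bystander: closed grey box, 68 x 30 x 20 mm, on the machine's top tray; origin under its centre.
- slide_box: Bystander: flat grey slide box, 87 x 177 x 34 mm, on the table to the right; origin under its centre.
- slide_jar: Bystander: square glass jar of slides, 62 x 62 x 94 mm, white lid, on the table to the right; origin under its centre.

How it is judged:
By the outcome, as a careful person would: the job done as asked, in the order asked, and still so for the second after the job is handed in, with the robot touching nothing.
It also fails if it takes over 72 s, if anything falls off the work surface, if the arm or the gripper's body presses on something with over 40 N, if the wrist force passes 120 N, or if a joint passes its speed limit or range.

## Robot

A 6-joint arm with a two-finger parallel gripper is mounted at the origin on the work surface. World frame = base frame: x ahead of the robot, y to its left, z up, the work surface at z = 0. Lengths are in mm, angles in rad, forces in N, time in s.
With the tool pointing down it reaches from about 375 to 925 mm from the base axis. Payload 5.7 kg.
Tool frame: the origin (TCP) lies at the very end of the fingers, on their centre line; the grasp point (between the pads) lies 19 mm behind it; y points along the fingers, x is the direction in which the jaws open and shut, and the axes are right-handed (so a half turn about y gives the same grasp; the last joint's range is limited). The gripper opens to 85 mm and grips with 20 to 120 N. Pads are 22 mm wide; open, the fingers measure 114 mm over their backs; the gripper's body (76 mm by 85 mm) begins 54 mm behind the grasp point. The pads swing forward as they close: fully open they stand 13 mm farther back than shut.
Start: joints at [1.202, 0.359, 1.51, -0, 1.272, -0.115], TCP at [150.645, 580.749, 231.267] pointing down, gripper open.
Joint ranges: [-2.97, 2.97], [-1.01, 2.36], [0.21, 2.38], [-0.96, 4.11], [0.2, 2.71], [-2.98, 2.98]. Speed limits (rad/s): [2.39, 2.39, 3.14, 3.14, 3.14, 3.14].

## Interface

Orientations are given as a unit quaternion [x, y, z, w].
In Python, from bench import status, grab_frame, calibration, bot gives the robot as it stands. The module is installed in compiled form; this text tells all that it offers.
- The arm moves only by the shell command python3 -m creep 'ROWS' [OPENING]. ROWS is JSON, a list that holds one entry, the list of rows, each a list of 6 numbers: the shift along the tool's x, y, z in mm, then the turn, a rotation vector about the tool's x, y, z in degrees. In form: [[[dx, dy, dz, rx, ry, rz], ...]]. A call has 1 to 5 rows; each row is the pose to reach, as a shift and turn from the pose commanded when the call began, along the tool's axes at that moment; what a row does not reach only later rows make up. A row lasts 1/12 s, in which the tool goes at most 41.7 mm and 7.16 degrees, less where a joint would pass 70% of its speed; a pose out of reach is approached as far as the arm can. A call with a gripper value outside its range is refused whole. OPENING is the finger opening in mm, from 0 to 85.4, set as the call begins (- or left out, the last holds). The fingers move at their own pace and stop on an object; the grip force is fixed at half the most. Time passes only in rows, so rows that repeat a pose let the fingers close. It gives the time, the measured TCP pose, the force and the opening at its end, in the units of the state.
- status.get_obs(): the state, without advancing time (a new reading comes with each control period).
- grab_frame(name): name is "scene" or "top" or "wrist"; returns the picture (400x640x3 uint8, blue, green, red); there is no depth.
- calibration(name): a dict with "mtx" (3x3 intrinsics, pixels), "R" (3x3) and "t" (3): a world point X has camera coordinates R X + t. Camera axes: x right, y down, z forward; pixel columns grow to the right and rows downward; lengths in mm; the calibration is good to about 2 mm. The wrist camera is an equidistant fisheye: a pixel r from the principal point sees the ray r / f radians off the axis. A picture is of the moment at which its call begins: read the wrist's pose just before it. calibration takes no time and is no camera call; for the wrist camera it gives the pose at the moment of the call.
- bot.job_done(): hands the job in, once; it reports no verdict.
The state is a dict: "time": time; "qpos": joint angles; "joint_velocities": joint speeds; "joint_torque": joint torques, N m; "tool_pos": TCP position; "eef_rot": TCP orientation; "wrist_force": force on the tool from outside, world axes, zero at the start; "ft_torque": the same for the moment, N m; "opening": finger opening in mm.
Only numpy, scipy, OpenCV 4.12 (cv2) and the standard library are available. Lean on these libraries where they do the work, as an engineer would, in place of code of your own. Each camera call takes 0.05 s, during which the arm holds its last target.

## Working session

There is one attempt and no reset: what is moved stays moved. The work goes in short steps, Python scripts to look and compute and a shell command to move; the robot and the scene stay as the last step left them, time stands still between calls to the robot, and variables do not carry over. Pictures are saved under pics/ and viewed, and the job is handed in when it is done.

```bash
mkdir -p pics; cat > h.py <<'E'
import numpy as np,cv2
from bench import status,grab_frame,calibration,bot
from scipy.spatial.transform import Rotation as R
np.set_printoptions(precision=3,suppress=True)
def proj(n,X,c=None):
    c=c or calibration(n); X=np.atleast_2d(X); p=X@np.array(c["R"]).T+np.array(c["t"]).ravel()
    K=np.array(c["mtx"])
    if n=="wrist":
        r=np.hypot(p[:,0],p[:,1]); th=np.arctan2(r,p[:,2]); s=th/r
        return np.c_[K[0,0]*p[:,0]*s+K[0,2],K[1,1]*p[:,1]*s+K[1,2]]
    q=p@K.T; return q[:,:2]/q[:,2:]
E
python3 - <<'E'
from h import *
for n in ["scene","top","wrist"]:
    cv2.imwrite(f"pics/{n}0.png",grab_frame(n)); c=calibration(n); print(n,c)
o=status.get_obs(); print(o)
E
```

```text
scene {'mtx': array([[501.342,   0.   , 315.613],
       [  0.   , 501.342, 194.487],
       [  0.   ,   0.   ,   1.   ]]), 'R': array([[-0.379,  0.925,  0.021],
       [ 0.626,  0.273, -0.731],
       [-0.682, -0.264, -0.682]]), 't': array([ 287.547, -211.419, 1761.737])}
top {'mtx': array([[518.684,   0.   , 312.671],
       [  0.   , 518.684, 202.351],
       [  0.   ,   0.   ,   1.   ]]), 'R': array([[ 0.056, -0.998,  0.004],
       [-0.976, -0.056, -0.208],
       [ 0.208,  0.008, -0.978]]), 't': array([ -77.396,  610.025, 1258.589])}
wrist {'mtx': array([[309.707,   0.   , 320.745],
       [  0.   , 309.707, 197.039],
       [  0.   ,   0.   ,   1.   ]]), 'R': array([[ 0.252,  0.968, -0.001],
       [ 0.92 , -0.239,  0.311],
       [ 0.301, -0.079, -0.95 ]]), 't': array([-598.707,  -40.063,  379.974])}
{'time': 0.15, 'qpos': array([ 1.202,  0.359,  1.511, -0.   ,  1.273, -0.115]), 'joint_velocities': array([-0.001, -0.003, -0.004,  0.002,  0.   , -0.   ]), 'joint_torque': array([ -0.   , -52.802, -27.893,  -0.   ,   0.008,   0.   ]), 'tool_pos': array([150.487, 580.259, 230.626]), 'eef_rot': array([ 0.56 ,  0.432, -0.433, -0.559]), 'wrist_force': array([-0.264, -0.542,  0.212]), 'ft_torque': array([ 0.021, -0.051,  0.03 ]), 'opening': 85.32513269349379}
```

View pics/scene0.png

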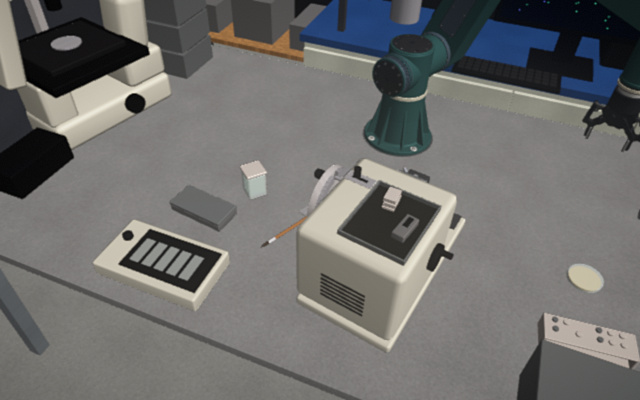

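View pics/top0.png

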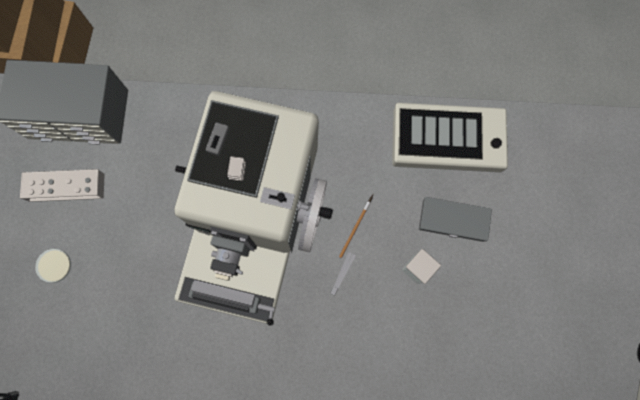

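View pics/wrist0.png

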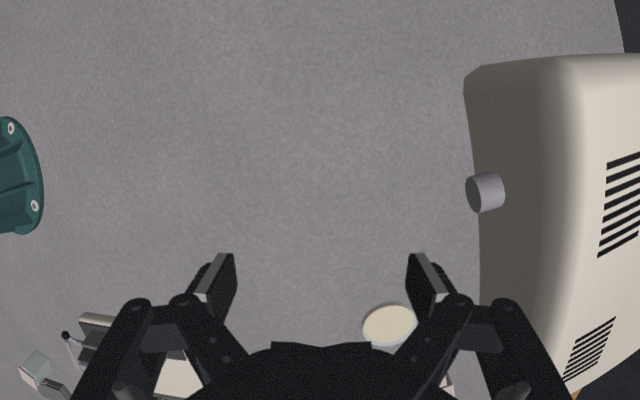

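```bash
python3 - <<'E'
import cv2
a=cv2.imread("pics/top0.png")[80:330,165:395]; cv2.imwrite("pics/t1.png",cv2.resize(a,None,fx=2.4,fy=2.4,interpolation=cv2.INTER_CUBIC)[:600])
a=cv2.imread("pics/scene0.png")[150:355,285:475]; cv2.imwrite("pics/s1.png",cv2.resize(a,None,fx=2.9,fy=2.9,interpolation=cv2.INTER_CUBIC)[:600])
E
```

```text
(no output)
```

View pics/t1.png

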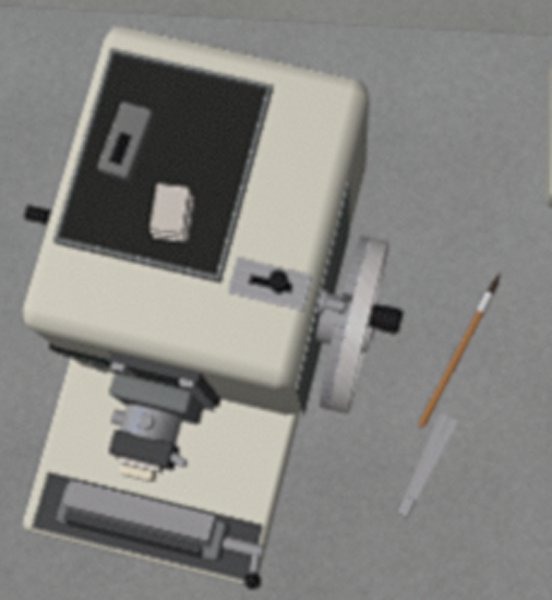

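View pics/s1.png

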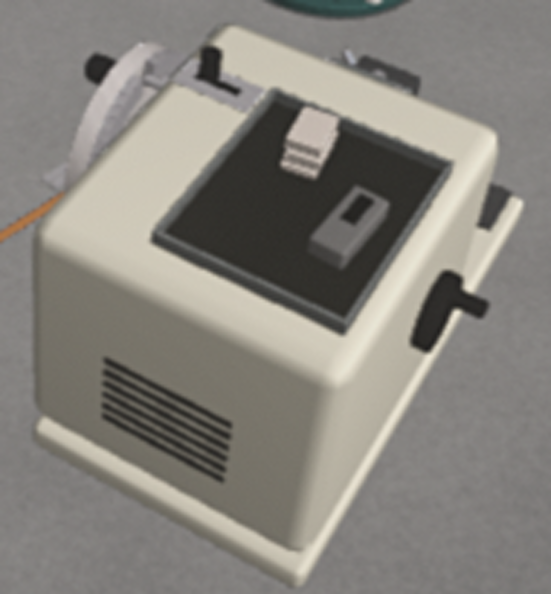

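```bash
cat > fit.py <<'E'
from h import *
from scipy.optimize import least_squares
def T(p,X): 
    c,s=np.cos(p[2]),np.sin(p[2]); X=np.atleast_2d(X); return np.c_[c*X[:,0]-s*X[:,1]+p[0],s*X[:,0]+c*X[:,1]+p[1],X[:,2]]
t=lambda u,v:(165+u/2.4,80+v/2.4); s=lambda u,v:(285+u/2.9,150+v/2.9)
obs=[("top",(0,35,297),t(282,276)),("top",(0,-78,229),t(401,320)),("scene",(0,35,297),s(211,52)),("scene",(0,-78,229),s(91,69))]
def f(p): return np.concatenate([proj(n,T(p,X))[0]-o for n,X,o in obs])
if __name__=="__main__":
    r=least_squares(f,[650,50,-.2]); print(r.x,r.fun)
    p=r.x; np.save("pose.npy",p)
    a=np.linspace(0,2*np.pi,120)
    for n in["top","scene"]:
        im=cv2.resize(cv2.imread(f"pics/{n}0.png"),None,fx=3,fy=3,interpolation=cv2.INTER_CUBIC)
        def dr(X,c): cv2.polylines(im,[np.int32(proj(n,T(p,X))*3+1)],False,c,1)
        for y in(-42,-14): dr(np.c_[86*np.sin(a),0*a+y,165+86*np.cos(a)],(0,0,255))
        for y in(-45,-78): dr(np.c_[12*np.sin(a),0*a+y,229+12*np.cos(a)],(0,255,0))
        for z in(271,297): dr(np.c_[9*np.sin(a),35+9*np.cos(a),0*a+z],(0,255,0))
        dr(np.array([[-90,0,265],[215,0,265],[215,260,265],[-90,260,265],[-90,0,265.]]),(255,0,0))
        dr(np.array([[-90,0,0],[215,0,0],[215,260,0],[-90,260,0],[-90,0,0.]]),(255,0,255))
        cr={"top":im[240:840,495:1195],"scene":im[440:1040,850:1450]}[n]; cv2.imwrite(f"pics/ov_{n}.png",cr)
E
python3 fit.py
```

```text
[570.109 -11.657  -0.177] [-1.609 -0.2   -0.027 -0.169 -0.621 -0.147 -1.015 -1.332]
```

```bash
ls pics
```

```text
ov_scene.png
ov_top.png
s1.png
scene0.png
t1.png
top0.png
wrist0.png
```

View pics/ov_top.png

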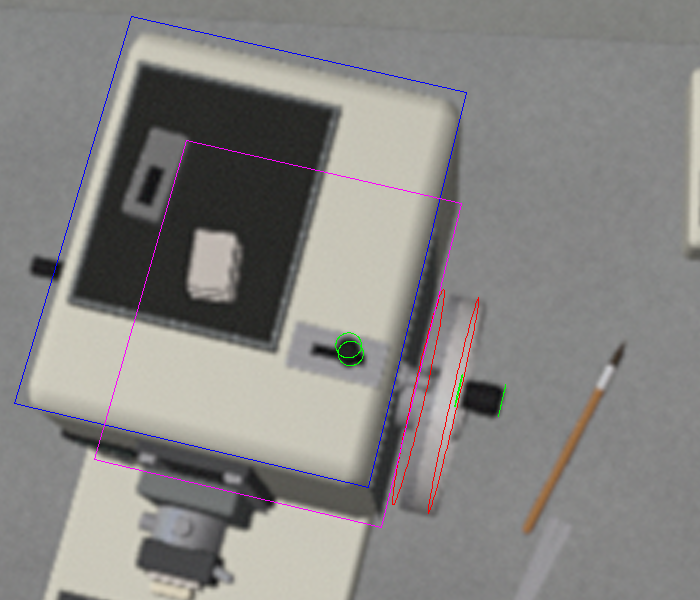

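View pics/ov_scene.png

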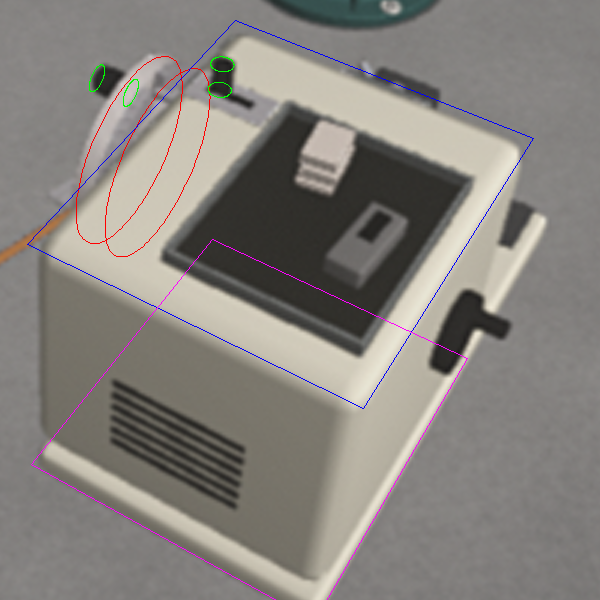

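```bash
cat >> h.py <<'E'
def micR(yaw):  return R.from_euler('z',yaw).as_matrix()
def toolR(yaw,lean=0,flip=1):
    # jaws along mic x; fingers dir = down, leaned so body goes to mic -y
    M=micR(yaw); a=np.deg2rad(lean)
    y=M@np.array([0,np.sin(a),-np.cos(a)]); x=flip*M[:,0]; return np.c_[x,y,np.cross(x,y)]
def go(pos,Rt=None,grasp=True,cmd=None):
    """print move from current (measured) pose to put grasp point (19 behind TCP) or TCP at pos"""
    o=status.get_obs(); p=o["tool_pos"];Rc=R.from_quat(o["eef_rot"]).as_matrix()
    if Rt is None: Rt=Rc
    pos=np.array(pos,float)
    tcp=pos+19*Rt[:,1]*grasp
    print("shift",Rc.T@(tcp-p),"rot",np.rad2deg(R.from_matrix(Rc.T@Rt).as_rotvec()),"|F",o["wrist_force"],"open %.1f t %.2f"%(o["opening"],o["time"]))
E
python3 - <<'E'
from h import *
o=status.get_obs();Rc=R.from_quat(o["eef_rot"]).as_matrix();print(Rc)
c=calibration("wrist");print(-c["R"].T@c["t"]-o["tool_pos"], Rc.T@(-c["R"].T@c["t"]-o["tool_pos"]))
for f in(1,-1): go([573,21,400],toolR(-.17,0,f))
E
```

```text
[[ 0.251 -0.001 -0.968]
 [ 0.968 -0.001  0.251]
 [-0.002 -1.     0.   ]]
[-77.405  19.629 142.508] [  -0.652 -142.495   79.875]
shift [-435.464 -149.8   -549.392] rot [ 0.057 85.197 -0.076] |F [-0.264 -0.542  0.212] open 85.3 t 0.15
shift [-435.464 -149.8   -549.392] rot [ -0.078 -94.803  -0.059] |F [-0.264 -0.542  0.212] open 85.3 t 0.15
```

```bash
python3 -m creep '[[[0,-40,0,0,0,0],[0,-80,0,0,0,0],[-20,-120,-20,0,7,0],[-45,-150,-45,0,14,0],[-72,-160,-75,0,21,0]]]'; python3 -c "
from h import *
go([573,30,400],toolR(-.17))"
```

```text
time: 0.57
tool_pos: [200.0, 502.0, 391.4]
eef_rot: [-0.628, -0.324, 0.321, 0.631]
wrist_force: [1.3, -0.8, -0.2]
opening: 85.2
shift [-165.237    8.748 -578.475] rot [-0.242 63.997  0.244] |F [ 1.283 -0.789 -0.153] open 85.2 t 0.57
```

```bash
python3 -m creep '[[[-11,0,-38,0,7,0],[-22,0,-77,0,14,0],[-33,0,-115,0,21,0],[-44,0,-154,0,28,0],[-55,0,-192,0,35,0]]]' 45; python3 -c "
from h import *
go([573,30,400],toolR(-.17))"
```

```text
time: 0.98
tool_pos: [324.6, 342.4, 387.6]
eef_rot: [0.697, 0.117, -0.118, -0.697]
wrist_force: [0.9, 0.3, -0.1]
opening: 45.1
shift [ 132.326    6.62  -376.581] rot [ 0.011 28.871 -0.001] |F [ 0.867  0.271 -0.122] open 45.1 t 0.98
```

```bash
python3 -m creep '[[[13,0,-38,0,6,0],[26,0,-75,0,12,0],[39,0,-113,0,18,0],[52,0,-150,0,24,0],[66,0,-188,0,29,0]]]'; python3 -m creep '[[[15,0,-37,0,0,0],[31,0,-74,0,0,0],[50,0,-110,0,0,0],[70,0,-140,0,0,0],[95,0,-160,0,0,0]]]';python3 -c "
from h import *
go([573,30,400],toolR(-.17))"
```

```text
time: 1.4
tool_pos: [449.3, 187.2, 387.6]
eef_rot: [-0.704, 0.061, -0.061, 0.705]
wrist_force: [0.5, 0.3, -0.6]
opening: 44.5
time: 1.82
tool_pos: [515.2, 12.5, 387.7]
eef_rot: [0.705, -0.06, 0.059, -0.704]
wrist_force: [-0.3, 0.5, 0.0]
opening: 45.2
shift [54.059  6.585 26.909] rot [ 0.058  0.099 -0.049] |F [-0.282  0.486  0.037] open 45.2 t 1.82
```

```bash
python3 -m creep '[[[30,0,10,0,0,0],[54,0,27,0,0,0],[54,0,27,0,0,0],[54,0,27,0,0,0]]]'; cat > wr.py <<'E'
import sys
from h import *
from fit import T
c=calibration("wrist"); im=grab_frame("wrist"); nm=sys.argv[1]; cv2.imwrite(f"pics/{nm}_raw.png",im)
np.savez(f"pics/{nm}.npz",**c)
p=np.load("pose.npy"); q=float(sys.argv[2]) if len(sys.argv)>2 else 0; lk=float(sys.argv[3]) if len(sys.argv)>3 else 17
im=cv2.resize(im,(800,500),interpolation=cv2.INTER_CUBIC)
a=np.linspace(0,2*np.pi,120)
def dr(X,col): cv2.polylines(im,[np.int32(proj("wrist",T(p,X),c)*1.25)],False,col,1)
for r,y in((86,-48),(80,-48),(24,-52)): dr(np.c_[r*np.sin(a),0*a+y,165+r*np.cos(a)],(0,0,255))
for y in(-45,-78): dr(np.c_[64*np.sin(q)+12*np.sin(a),0*a+y,165+64*np.cos(q)+12*np.cos(a)],(0,255,0))
ky=33+17-lk
for z in(271,297): dr(np.c_[9*np.sin(a),ky+9*np.cos(a),0*a+z],(0,255,0))
dr(np.array([[-90,0,265],[215,0,265],[215,260,265],[-90,260,265],[-90,0,265.]]),(255,0,0))
cv2.imwrite(f"pics/{nm}.png",im)
E
python3 wr.py w1
```

```text
time: 2.15
tool_pos: [574.3, 33.2, 386.5]
eef_rot: [0.705, -0.059, 0.058, -0.705]
wrist_force: [-0.7, 1.0, 0.4]
opening: 44.9
```

View pics/w1.png

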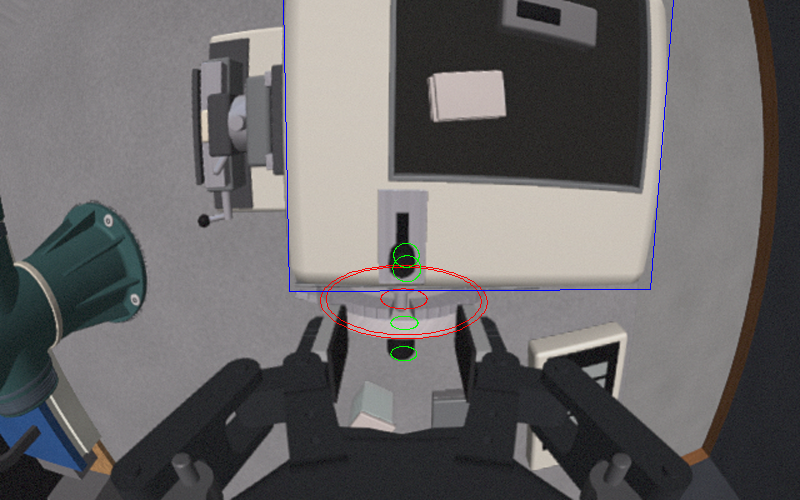

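```bash
python3 - <<'E'
import cv2
a=cv2.imread("pics/w1_raw.png")[140:300,220:420]; cv2.imwrite("pics/w1z.png",cv2.resize(a,None,fx=3.7,fy=3.7,interpolation=cv2.INTER_CUBIC))
E
```

```text
(no output)
```

View pics/w1z.png

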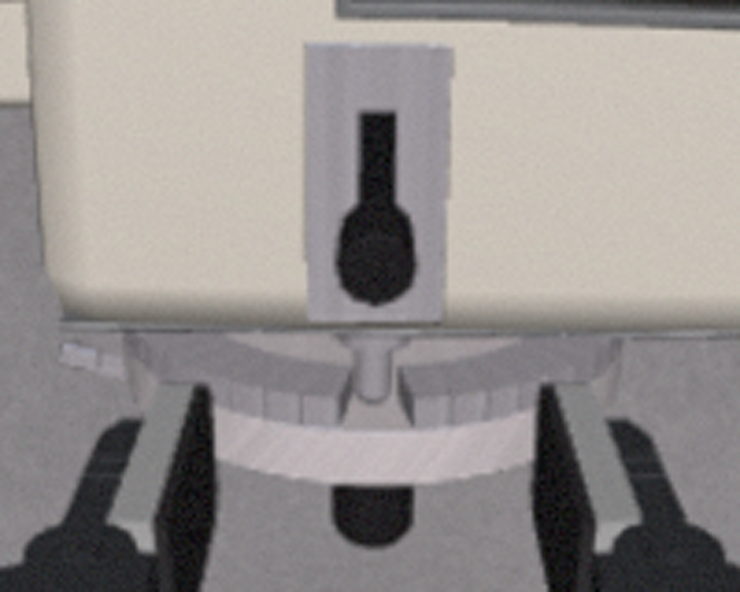

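```bash
cat > fit2.py <<'E'
from h import *
from fit import T,t,s
from scipy.optimize import least_squares
c=dict(np.load("pics/w1.npz")); w=lambda u,v:(220+u/3.7,140+v/3.7)
C={"wrist":c,"top":calibration("top"),"scene":calibration("scene")}
obs=[("top",("k",297),t(282,276),1),("top",(0,-78,229),t(401,320),.5),("scene",("k",297),s(211,52),1),("scene",(0,-78,229),s(91,69),.5),
("wrist",("k",297),w(376,264),2),("wrist",(0,-78,241),w(373,547),2),("wrist",(0,-48,251),w(372,484),2)]
def f(p): return np.concatenate([wt*(proj(n,T(p,X if X[0]!="k" else (0,33+p[3],X[1])),C[n])[0]-o) for n,X,o,wt in obs]+[[(p[3]-1.5)/1.5]])
r=least_squares(f,[570,-10,-.17,1]); print(r.x); print(r.fun)
for i in range(len(obs)):print(obs[i][0],obs[i][1],r.fun[2*i:2*i+2]/obs[i][3])
E
python3 fit2.py; cp pose.npy pose0.npy
```

```text
[567.243 -10.491  -0.176   2.326]
[-2.413  1.085 -0.302  0.513  0.387 -0.706 -0.085 -0.936  0.272  0.605
 -0.382  0.765  0.64  -0.934  0.551]
top ('k', 297) [-2.413  1.085]
top (0, -78, 229) [-0.604  1.025]
scene ('k', 297) [ 0.387 -0.706]
scene (0, -78, 229) [-0.17  -1.872]
wrist ('k', 297) [0.136 0.303]
wrist (0, -78, 241) [-0.191  0.382]
wrist (0, -48, 251) [ 0.32  -0.467]
```

```bash
cat > g.py <<'E'
import sys
from h import *
from fit import T
np.save("pose.npy",np.array([567.243,-10.491,-0.176]))
p=np.load("pose.npy")
v=[float(x) for x in sys.argv[1:]]  # mic x y z lean
go(T(p,v[:3])[0],toolR(p[2],v[3] if len(v)>3 else 0))
E
python3 g.py 0 35.3 291
```

```text
shift [  1.803 114.876  -8.707] rot [ 0.03   0.569 -0.117] |F [-0.003 -0.673  0.073] open 45.0 t 2.20
```

```bash
python3 -m creep '[[[1,25,-4,0,0.3,0],[1.8,50,-8.7,0,0.6,0],[1.8,75,-8.7,0,0.6,0],[1.8,85,-8.7,0,0.6,0],[1.8,85,-8.7,0,0.6,0]]]';python3 wr.py w2 0 14.7;  python3 g.py 0 35.3 291
```

```text
time: 2.62
tool_pos: [571.2, 24.4, 300.3]
eef_rot: [0.704, -0.064, 0.06, -0.704]
wrist_force: [-0.3, 0.6, -1.0]
opening: 45.3
shift [ 0.848 30.261  0.01 ] rot [ 0.022 -0.041 -0.137] |F [0.399 0.422 0.467] open 44.9 t 2.67
```

View pics/w2.png

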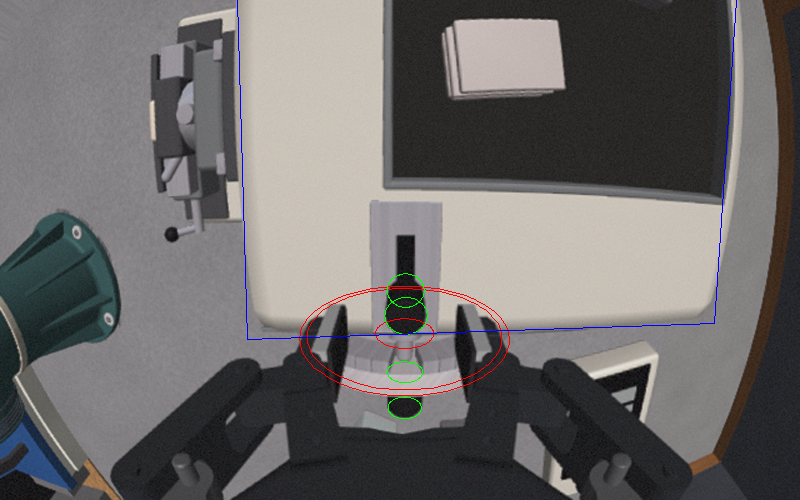

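```bash
python3 -m creep '[[[0.8,15,0,0,0,0],[0.8,25,0,0,0,0],[0.8,30,0,0,0,0],[0.8,30,0,0,0,0],[0.8,30,0,0,0,0]]]'; python3 -m creep '[[[0.8,0,0,0,0,0],[0.8,0,0,0,0,0],[0.8,0,0,0,0,0],[0.8,0,0,0,0,0],[0.8,0,0,0,0,0]]]' 10;python3 wr.py w3 0 14.7;  python3 g.py 0 35.3 291
```

```text
time: 3.08
tool_pos: [575.0, 24.1, 273.2]
eef_rot: [0.704, -0.062, 0.063, -0.704]
wrist_force: [0.8, -0.0, -0.4]
opening: 44.8
time: 3.5
tool_pos: [573.2, 24.5, 273.5]
eef_rot: [-0.704, 0.064, -0.061, 0.704]
wrist_force: [-9.4, 1.3, 8.0]
opening: 15.9
shift [ 0.299  1.5   -0.186] rot [ 0.006 -0.047 -0.253] |F [-8.411  1.779  7.718] open 16.0 t 3.55
```

View pics/w3.png

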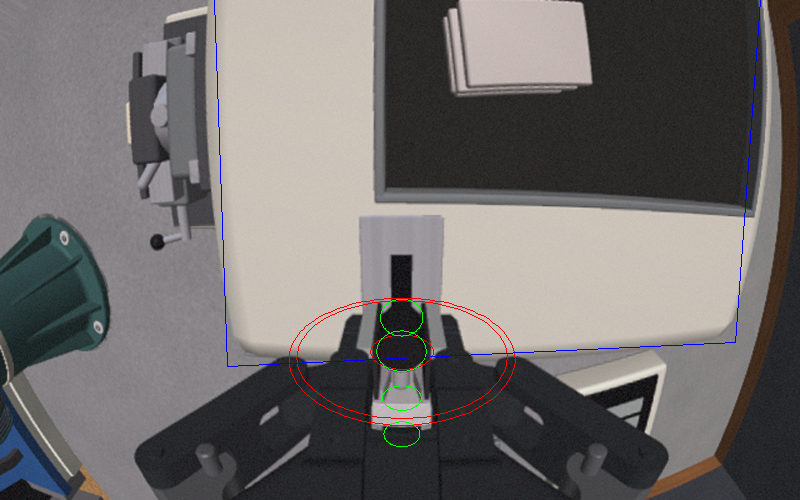

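```bash
python3 -m creep '[[[-0.8,-1.5,0,0,0,0],[-0.8,-1.5,3,0,0,0],[-0.8,-1.5,7,0,0,0],[-0.8,-1.5,11,0,0,0],[-0.8,-1.5,13,0,0,0]]]'; python3 -m creep '[[[0,0,0,0,0,0],[0,0,0,0,0,0]]]'; python3 g.py 0 50 291
```

```text
time: 3.97
tool_pos: [575.4, 37.1, 273.6]
eef_rot: [0.705, -0.064, 0.061, -0.704]
wrist_force: [-6.7, -0.2, -1.7]
opening: 15.6
time: 4.13
tool_pos: [575.5, 37.4, 273.6]
eef_rot: [0.704, -0.064, 0.061, -0.704]
wrist_force: [-6.4, 0.6, -1.1]
opening: 15.7
shift [0.28  1.592 1.415] rot [ 0.023 -0.042 -0.224] |F [-6.357  0.59  -1.11 ] open 15.7 t 4.13
```

```bash
python3 -m creep '[[[-0.5,0,1,0,0,0],[-0.5,0,2,0,0,0],[-0.5,0,2,0,0,0]]]'; python3 -m creep '[[[0,0,1,0,0,0],[0,0,2,0,0,0],[0,0,2,0,0,0]]]'; python3 wr.py w4 0 0; python3 g.py 0 50 291
```

```text
time: 4.38
tool_pos: [575.7, 38.9, 273.6]
eef_rot: [0.705, -0.064, 0.061, -0.704]
wrist_force: [-4.7, -2.1, -2.1]
opening: 15.9
time: 4.63
tool_pos: [575.7, 38.9, 273.6]
eef_rot: [0.706, -0.064, 0.061, -0.703]
wrist_force: [-6.2, -6.6, -1.6]
opening: 15.5
shift [ 0.307  1.598 -0.135] rot [ 0.269 -0.068 -0.182] |F [-7.525 -7.089 -1.658] open 15.6 t 4.68
```

View pics/w4.png

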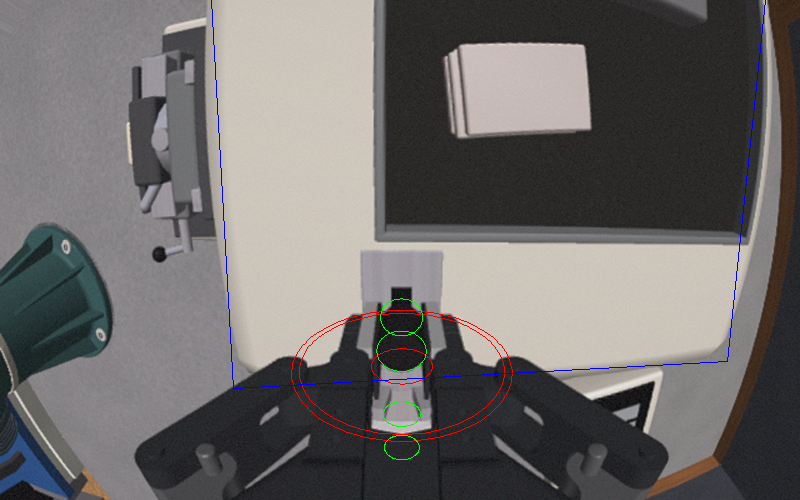

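```bash
python3 -m creep '[[[0,0,-2,0,0,0],[0,0,-2,0,0,0],[0,0,-2,0,0,0],[0,0,-2,0,0,0]]]' 45;  python3 -m creep '[[[0,-20,0,0,0,0],[0,-50,0,0,0,0],[0,-80,-30,0,0,0],[0,-80,-70,0,0,0],[0,-80,-110,0,0,0]]]';cat > g2.py <<'E'
import sys
from h import *
from fit import T
p=np.load("pose.npy"); M=micR(p[2])
v=[float(x) for x in sys.argv[1:]]  # q lean back off
lean=v[1]; Rt=toolR(p[2],lean); q=v[0]
axp=T(p,[64*np.sin(q),-70,165+64*np.cos(q)])[0]
o=status.get_obs(); 
go(axp+Rt[:,1]*(14-v[2]),Rt,grasp=False)
t=o["tool_pos"]-14*R.from_quat(o["eef_rot"]).as_matrix()[:,1]; m=M.T@(t-[p[0],p[1],0])
print("mic pt",m,"q est",np.arctan2(m[0],m[2]-165),"r",np.hypot(m[0],m[2]-165),"Fmic",M.T@o["wrist_force"],"qpos",o["qpos"])
E
python3 g2.py 0 40 90
```

```text
time: 5.02
tool_pos: [578.1, 39.2, 274.9]
eef_rot: [-0.704, 0.062, -0.063, 0.704]
wrist_force: [-0.3, -0.6, 0.1]
opening: 45.0
time: 5.43
tool_pos: [559.5, -69.9, 357.4]
eef_rot: [0.705, -0.059, 0.064, -0.704]
wrist_force: [0.2, -0.5, -0.8]
opening: 44.9
shift [ -3.422  70.14  -59.01 ] rot [40.015  0.249  0.341] |F [ 0.2   -0.472 -0.776] open 44.9 t 5.43
mic pt [  2.719 -59.813 371.365] q est 0.013177075354227205 r 206.3828315101608 Fmic [ 0.28  -0.43  -0.776] qpos [-0.247  0.214  1.407  0.     1.514 -0.073]
```

```bash
python3 -m creep '[[[0,5,-15,7,0,0],[-1,10,-30,14,0,0],[-2,15,-45,21,0,0],[-3,25,-59,28,0,0],[-3.4,40,-59,35,0,0]]]';  python3 -m creep '[[[0,0,0,5,0.2,0.3],[0,0,0,5,0.2,0.3]]]'; python3 g2.py 0 40 40
```

```text
time: 5.85
tool_pos: [545.6, -130.8, 316.4]
eef_rot: [-0.46, 0.038, -0.082, 0.884]
wrist_force: [1.2, 0.5, -0.6]
opening: 44.8
time: 6.02
tool_pos: [543.1, -129.6, 311.0]
eef_rot: [-0.418, 0.043, -0.08, 0.904]
wrist_force: [-0.0, -0.5, -1.1]
opening: 45.0
shift [  3.38   69.831 -13.525] rot [-0.283 -0.684 -0.289] |F [-0.004 -0.522 -1.119] open 45.0 t 6.02
mic pt [  -2.797 -130.579  321.649] q est -0.017853320024009304 r 156.6740086925522 Fmic [ 0.087 -0.515 -1.119] qpos [-0.742  0.399  1.47   0.578  1.683 -0.612]
```

```bash
python3 -m creep '[[[1,20,-4,0,-0.3,0],[2,40,-8,0,-0.7,0],[3.4,60,-13.5,0,-0.7,0],[3.4,69,-13.5,0,-0.7,0],[3.4,69,-13.5,0,-0.7,0]]]'; python3 wr.py w5 0 0; python3 g2.py 0 40 0
```

```text
time: 6.43
tool_pos: [552.6, -91.7, 252.2]
eef_rot: [-0.422, 0.035, -0.075, 0.903]
wrist_force: [-0.1, 0.7, 1.1]
opening: 45.1
shift [-0.251 41.175 -5.262] rot [ 0.072  0.549 -0.319] |F [ 0.001 -0.08   0.264] open 45.0 t 6.48
mic pt [  0.507 -92.375 263.964] q est 0.005121649912772919 r 98.96543725862443 Fmic [ 0.015 -0.079  0.264] qpos [-0.683  0.435  1.563  0.593  1.541 -0.659]
```

View pics/w5.png

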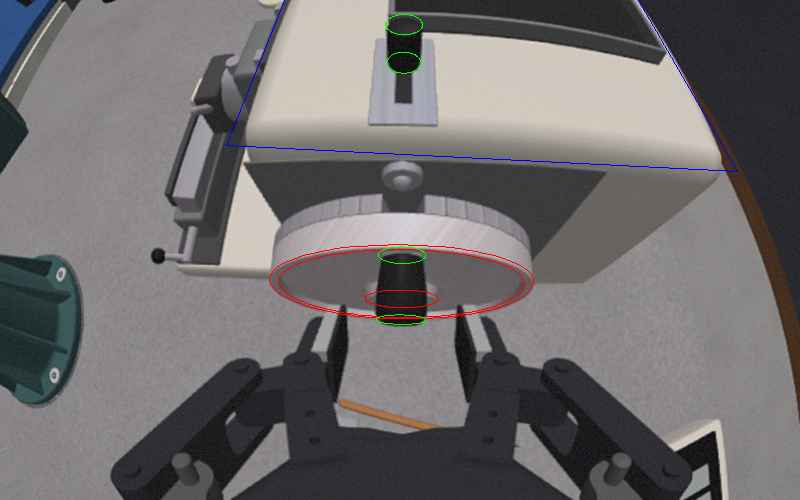

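```bash
python3 -m creep '[[[-0.3,12,-3,0,0.5,0],[-0.3,24,-5,0,0.5,0],[-0.3,34,-5,0,0.5,0],[-0.3,41,-5,0,0.5,0],[-0.3,41,-5,0,0.5,0]]]';  python3 g2.py 0 40 0;python3 -m creep '[[[0,0,0,0,0,0],[0,0,0,0,0,0],[0,0,0,0,0,0],[0,0,0,0,0,0],[0,0,0,0,0,0]]]' 15; python3 wr.py w6 0 0; python3 g2.py 0 40 0
```

```text
time: 6.9
tool_pos: [555.9, -70.3, 217.3]
eef_rot: [-0.421, 0.039, -0.077, 0.903]
wrist_force: [-0.9, -0.1, 0.4]
opening: 45.1
shift [ 0.729 -0.82   0.571] rot [-0.039 -0.073 -0.361] |F [-0.86  -0.135  0.448] open 45.1 t 6.90
mic pt [ -0.647 -69.919 228.003] q est -0.010266896873899421 r 63.00591055291929 Fmic [-0.823 -0.283  0.448] qpos [-0.651  0.464  1.619  0.61   1.457 -0.674]
time: 7.32
tool_pos: [556.5, -72.0, 218.4]
eef_rot: [-0.421, 0.038, -0.078, 0.903]
wrist_force: [-2.2, -0.9, 2.6]
opening: 22.0
shift [-0.178  1.023  1.014] rot [ 0.015 -0.048 -0.222] |F [-0.801 -1.236  2.52 ] open 22.0 t 7.37
mic pt [  0.235 -71.431 229.134] q est 0.003670756815880993 r 64.13407084232884 Fmic [-0.572 -1.357  2.52 ] qpos [-0.653  0.463  1.617  0.61   1.458 -0.673]
```

View pics/w6.png

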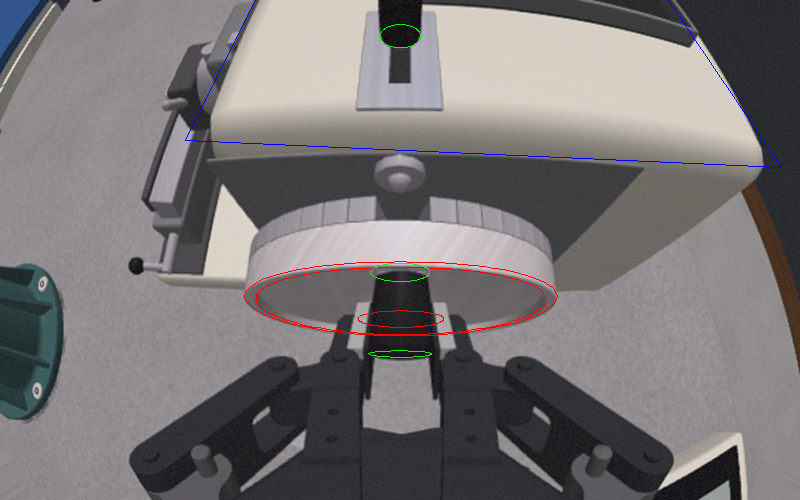

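```bash
python3 - <<'E'
import numpy as np
s,c=np.sin(np.deg2rad(40)),np.cos(np.deg2rad(40))
for k in range(21):
    q0=.3*k; rows=[]
    for i in range(1,6):
        q=min(q0+.06*i,6.283); dx=64*(np.sin(q)-np.sin(q0)); dz=64*(np.cos(q)-np.cos(q0))
        rows.append("[%.1f,%.1f,%.1f,0,0,0]"%(dx,-c*dz,s*dz))
    print("%.1f"%q0,"[["+",".join(rows)+"]]")
E
```

```text
0.0 [[[3.8,0.1,-0.1,0,0,0],[7.7,0.4,-0.3,0,0,0],[11.5,0.8,-0.7,0,0,0],[15.2,1.4,-1.2,0,0,0],[18.9,2.2,-1.8,0,0,0]]]
0.3 [[[3.6,1.0,-0.8,0,0,0],[7.2,2.1,-1.7,0,0,0],[10.6,3.4,-2.8,0,0,0],[14.0,4.8,-4.0,0,0,0],[17.2,6.4,-5.3,0,0,0]]]
0.6 [[[3.1,1.7,-1.5,0,0,0],[6.1,3.6,-3.0,0,0,0],[8.9,5.6,-4.7,0,0,0],[11.5,7.7,-6.5,0,0,0],[14.0,10.0,-8.4,0,0,0]]]
0.9 [[[2.3,2.4,-2.0,0,0,0],[4.4,4.8,-4.0,0,0,0],[6.3,7.4,-6.2,0,0,0],[8.0,10.0,-8.4,0,0,0],[9.5,12.7,-10.7,0,0,0]]]
1.2 [[[1.3,2.8,-2.3,0,0,0],[2.3,5.6,-4.7,0,0,0],[3.2,8.5,-7.1,0,0,0],[3.8,11.4,-9.5,0,0,0],[4.2,14.3,-12.0,0,0,0]]]
1.5 [[[0.2,2.9,-2.5,0,0,0],[0.1,5.9,-4.9,0,0,0],[-0.2,8.8,-7.4,0,0,0],[-0.8,11.7,-9.8,0,0,0],[-1.5,14.6,-12.3,0,0,0]]]
1.8 [[[-1.0,2.8,-2.4,0,0,0],[-2.2,5.6,-4.7,0,0,0],[-3.6,8.4,-7.0,0,0,0],[-5.2,11.0,-9.3,0,0,0],[-7.1,13.6,-11.4,0,0,0]]]
2.1 [[[-2.0,2.5,-2.1,0,0,0],[-4.3,4.9,-4.1,0,0,0],[-6.7,7.2,-6.0,0,0,0],[-9.3,9.4,-7.8,0,0,0],[-12.0,11.4,-9.6,0,0,0]]]
2.4 [[[-2.9,1.9,-1.6,0,0,0],[-6.0,3.7,-3.1,0,0,0],[-9.1,5.3,-4.5,0,0,0],[-12.5,6.8,-5.7,0,0,0],[-15.9,8.2,-6.9,0,0,0]]]
2.7 [[[-3.5,1.2,-1.0,0,0,0],[-7.1,2.2,-1
[... 683 characters left out ...]

4.5 [[[-0.7,-2.9,2.4,0,0,0],[-1.2,-5.8,4.9,0,0,0],[-1.4,-8.7,7.3,0,0,0],[-1.4,-11.7,9.8,0,0,0],[-1.2,-14.6,12.3,0,0,0]]]
4.8 [[[0.5,-2.9,2.5,0,0,0],[1.1,-5.8,4.9,0,0,0],[2.0,-8.7,7.3,0,0,0],[3.2,-11.5,9.6,0,0,0],[4.5,-14.2,11.9,0,0,0]]]
5.1 [[[1.6,-2.7,2.3,0,0,0],[3.3,-5.3,4.4,0,0,0],[5.3,-7.8,6.6,0,0,0],[7.4,-10.3,8.6,0,0,0],[9.8,-12.6,10.6,0,0,0]]]
5.4 [[[2.5,-2.2,1.9,0,0,0],[5.2,-4.3,3.6,0,0,0],[8.1,-6.3,5.3,0,0,0],[11.1,-8.1,6.8,0,0,0],[14.2,-9.8,8.2,0,0,0]]]
5.7 [[[3.3,-1.5,1.3,0,0,0],[6.6,-2.9,2.5,0,0,0],[10.1,-4.2,3.5,0,0,0],[13.7,-5.2,4.4,0,0,0],[17.4,-6.2,5.2,0,0,0]]]
6.0 [[[3.7,-0.7,0.6,0,0,0],[7.5,-1.3,1.1,0,0,0],[11.3,-1.7,1.4,0,0,0],[15.1,-1.9,1.6,0,0,0],[17.9,-2.0,1.6,0,0,0]]]
```

```bash
python3 -m creep '[[[3.8,0.1,-0.1,0,0,0],[7.7,0.4,-0.3,0,0,0],[11.5,0.8,-0.7,0,0,0],[15.2,1.4,-1.2,0,0,0],[18.9,2.2,-1.8,0,0,0]]]'; python3 g2.py .3 40 0
```

```text
time: 7.78
tool_pos: [575.6, -75.5, 215.0]
eef_rot: [-0.421, 0.038, -0.078, 0.903]
wrist_force: [-3.5, -4.8, 4.1]
opening: 22.1
shift [-0.679  0.685  1.386] rot [ 0.051 -0.046 -0.212] |F [-3.477 -4.785  4.113] open 22.1 t 7.78
mic pt [ 19.645 -71.491 225.782] q est 0.31260519780085544 r 63.87829807021626 Fmic [-2.585 -5.32   4.113] qpos [-0.638  0.489  1.578  0.614  1.46  -0.656]
```

```bash
python3 -m creep '[[[3.6,1.0,-0.8,0,0,0],[7.2,2.1,-1.7,0,0,0],[10.6,3.4,-2.8,0,0,0],[14.0,4.8,-4.0,0,0,0],[17.2,6.4,-5.3,0,0,0]]]'; python3 g2.py .6 40 0
```

```text
time: 8.2
tool_pos: [592.5, -78.5, 206.1]
eef_rot: [-0.422, 0.038, -0.078, 0.903]
wrist_force: [-3.2, -5.2, 1.7]
opening: 21.8
shift [-0.649  0.286  1.822] rot [ 0.08  -0.061 -0.219] |F [-3.213 -5.233  1.693] open 21.8 t 8.20
mic pt [ 36.839 -71.565 216.882] q est 0.6174440925968712 r 63.63058572902667 Fmic [-2.247 -5.715  1.693] qpos [-0.626  0.52   1.547  0.619  1.454 -0.646]
```

```bash
python3 -m creep '[[[3.1,1.7,-1.5,0,0,0],[6.1,3.6,-3.0,0,0,0],[8.9,5.6,-4.7,0,0,0],[11.5,7.7,-6.5,0,0,0],[14.0,10.0,-8.4,0,0,0]]]'; python3 g2.py .9 40 0
```

```text
time: 8.62
tool_pos: [605.9, -81.0, 192.7]
eef_rot: [-0.422, 0.039, -0.078, 0.903]
wrist_force: [-3.9, -5.0, 0.8]
opening: 22.0
shift [-0.295 -0.01   2.124] rot [ 0.094 -0.073 -0.254] |F [-3.875 -4.976  0.764] open 22.0 t 8.62
mic pt [ 50.488 -71.605 203.426] q est 0.9202294259214027 r 63.44724722274373 Fmic [-2.944 -5.577  0.764] qpos [-0.617  0.551  1.527  0.623  1.441 -0.646]
```

```bash
python3 -m creep '[[[2.3,2.4,-2.0,0,0,0],[4.4,4.8,-4.0,0,0,0],[6.3,7.4,-6.2,0,0,0],[8.0,10.0,-8.4,0,0,0],[9.5,12.7,-10.5,0,0,0]]]'; python3 g2.py 1.2 40 0
```

```text
time: 9.03
tool_pos: [614.8, -82.6, 175.9]
eef_rot: [-0.422, 0.039, -0.078, 0.903]
wrist_force: [-4.9, -5.8, 0.8]
opening: 21.8
shift [ 0.21  -0.157  2.293] rot [ 0.117 -0.084 -0.296] |F [-4.872 -5.766  0.828] open 21.8 t 9.03
mic pt [ 59.508 -71.638 186.619] q est 1.222323254146303 r 63.313736081419265 Fmic [-3.787 -6.53   0.828] qpos [-0.611  0.581  1.518  0.626  1.421 -0.653]
```

```bash
python3 -m creep '[[[1.3,2.8,-2.3,0,0,0],[2.3,5.6,-4.7,0,0,0],[3.2,8.5,-7.1,0,0,0],[3.8,11.4,-9.4,0,0,0],[4.2,14.3,-11.8,0,0,0]]]'; python3 g2.py 1.5 40 0
```

```text
time: 9.45
tool_pos: [618.4, -83.3, 157.2]
eef_rot: [-0.422, 0.039, -0.077, 0.903]
wrist_force: [-6.3, -6.8, 2.0]
opening: 22.0
shift [ 0.732 -0.137  2.337] rot [ 0.13  -0.093 -0.336] |F [-6.276 -6.78   2.047] open 22.0 t 9.45
mic pt [ 63.185 -71.684 167.948] q est 1.524169811489074 r 63.253981143061324 Fmic [-4.992 -7.774  2.047] qpos [-0.608  0.608  1.522  0.629  1.395 -0.67 ]
```

```bash
python3 -m creep '[[[0.2,2.9,-2.5,0,0,0],[0.1,5.9,-4.9,0,0,0],[-0.2,8.8,-7.4,0,0,0],[-0.8,11.7,-9.8,0,0,0],[-1.5,14.6,-12.3,0,0,0]]]'; python3 g2.py 1.8 40 0
```

```text
time: 9.87
tool_pos: [616.4, -82.9, 138.3]
eef_rot: [-0.422, 0.039, -0.077, 0.903]
wrist_force: [-7.4, -6.5, 4.0]
opening: 21.9
shift [ 1.222 -0.045  2.167] rot [ 0.108 -0.087 -0.372] |F [-7.358 -6.48   4.007] open 21.9 t 9.87
mic pt [ 61.192 -71.617 149.059] q est 1.825645283384673 r 63.234130498768664 Fmic [-6.11  -7.669  4.007] qpos [-0.609  0.629  1.538  0.633  1.366 -0.693]
```

```bash
python3 -m creep '[[[-1.0,2.8,-2.4,0,0,0],[-2.2,5.6,-4.7,0,0,0],[-3.6,8.4,-7.0,0,0,0],[-5.2,11.0,-9.3,0,0,0],[-7.1,13.6,-11.4,0,0,0]]]'; python3 g2.py 2.1 40 0
```

```text
time: 10.28
tool_pos: [609.3, -81.5, 121.0]
eef_rot: [-0.421, 0.039, -0.077, 0.903]
wrist_force: [-7.9, -8.4, 6.8]
opening: 21.8
shift [1.434 0.273 1.829] rot [ 0.081 -0.069 -0.375] |F [-7.857 -8.45   6.808] open 21.8 t 10.28
mic pt [ 53.903 -71.567 131.746] q est 2.123560160062466 r 63.335058904720185 Fmic [-6.256 -9.695  6.808] qpos [-0.614  0.644  1.564  0.637  1.336 -0.722]
```

```bash
python3 -m creep '[[[-2.0,2.5,-2.1,0,0,0],[-4.3,4.9,-4.1,0,0,0],[-6.7,7.2,-6.0,0,0,0],[-9.3,9.4,-7.8,0,0,0],[-12.0,11.4,-9.6,0,0,0]]]'; python3 g2.py 2.4 40 0
```

```text
time: 10.7
tool_pos: [597.9, -79.5, 106.9]
eef_rot: [-0.421, 0.039, -0.077, 0.903]
wrist_force: [-7.6, -8.3, 10.1]
opening: 22.1
shift [0.995 0.84  1.313] rot [ 0.039 -0.045 -0.311] |F [-7.648 -8.261 10.095] open 22.1 t 10.70
mic pt [ 42.314 -71.541 117.618] q est 2.4126400570075957 r 63.52621101434925 Fmic [-6.084 -9.472 10.095] qpos [-0.622  0.652  1.599  0.641  1.305 -0.754]
```

```bash
python3 -m creep '[[[-2.9,1.9,-1.6,0,0,0],[-6.0,3.7,-3.1,0,0,0],[-9.1,5.3,-4.5,0,0,0],[-12.5,6.8,-5.7,0,0,0],[-15.9,8.2,-6.9,0,0,0]]]'; python3 g2.py 2.7 40 0
```

```text
time: 11.12
tool_pos: [583.6, -76.8, 97.0]
eef_rot: [-0.421, 0.038, -0.078, 0.903]
wrist_force: [-3.9, -6.9, 12.7]
opening: 21.8
shift [-0.364  1.346  0.765] rot [ 0.015 -0.01  -0.153] |F [-3.936 -6.87  12.709] open 21.8 t 11.12
mic pt [ 27.758 -71.448 107.681] q est 2.690613411245137 r 63.686845776565654 Fmic [-2.672 -7.453 12.709] qpos [-0.633  0.651  1.639  0.645  1.277 -0.787]
```

```bash
python3 -m creep '[[[-3.5,1.2,-1.0,0,0,0],[-7.1,2.2,-1.8,0,0,0],[-10.8,3.0,-2.5,0,0,0],[-14.5,3.7,-3.1,0,0,0],[-18.3,4.2,-3.5,0,0,0]]]'; python3 g2.py 3.0 40 0
```

```text
time: 11.53
tool_pos: [567.0, -73.8, 91.4]
eef_rot: [-0.421, 0.037, -0.08, 0.903]
wrist_force: [2.1, -4.1, 6.6]
opening: 21.6
shift [-1.831  1.308  0.751] rot [ 0.039 -0.008  0.   ] |F [ 2.137 -4.114  6.601] open 21.6 t 11.53
mic pt [ 10.863 -71.408 102.167] q est 2.970405017582675 r 63.7652553782008 Fmic [ 2.824 -3.676  6.601] qpos [-0.646  0.643  1.682  0.647  1.253 -0.817]
```

```bash
python3 -m creep '[[[-3.8,0.3,-0.3,0,0,0],[-7.6,0.5,-0.4,0,0,0],[-11.5,0.5,-0.4,0,0,0],[-15.3,0.3,-0.2,0,0,0],[-19.1,-0.1,0.1,0,0,0]]]'; python3 g2.py 3.3 40 0
```

```text
time: 11.95
tool_pos: [547.0, -70.2, 91.0]
eef_rot: [-0.421, 0.038, -0.079, 0.903]
wrist_force: [4.4, -3.7, 4.2]
opening: 21.9
shift [-0.655  0.801  1.116] rot [ 0.069 -0.039 -0.112] |F [ 4.426 -3.701  4.221] open 21.9 t 11.95
mic pt [ -9.412 -71.357 101.709] q est -2.9939607149401963 r 63.98706572458546 Fmic [ 5.006 -2.869  4.221] qpos [-0.661  0.626  1.726  0.643  1.239 -0.842]
```

```bash
python3 -m creep '[[[-3.8,-0.6,0.5,0,0,0],[-7.5,-1.3,1.1,0,0,0],[-11.2,-2.2,1.8,0,0,0],[-14.7,-3.2,2.7,0,0,0],[-18.2,-4.4,3.7,0,0,0]]]'; python3 g2.py 3.6 40 0
```

```text
time: 12.37
tool_pos: [528.7, -66.9, 96.5]
eef_rot: [-0.421, 0.038, -0.079, 0.903]
wrist_force: [4.9, -3.0, -0.4]
opening: 22.0
shift [-0.289  0.489  1.255] rot [ 0.074 -0.065 -0.149] |F [ 4.915 -2.976 -0.36 ] open 22.0 t 12.37
mic pt [-27.996 -71.262 107.188] q est -2.6906129542995245 r 64.2344003122053 Fmic [ 5.36 -2.07 -0.36] qpos [-0.675  0.602  1.763  0.638  1.235 -0.859]
```

```bash
python3 -m creep '[[[-3.4,-1.4,1.2,0,0,0],[-6.7,-2.9,2.4,0,0,0],[-9.8,-4.6,3.9,0,0,0],[-12.8,-6.4,5.4,0,0,0],[-15.7,-8.4,7.0,0,0,0]]]'; python3 g2.py 3.9 40 0
```

```text
time: 12.78
tool_pos: [512.5, -63.9, 107.6]
eef_rot: [-0.421, 0.039, -0.078, 0.903]
wrist_force: [4.0, -2.8, -2.1]
opening: 21.7
shift [0.502 0.597 1.068] rot [ 0.054 -0.069 -0.237] |F [ 3.972 -2.802 -2.111] open 21.7 t 12.78
mic pt [-44.46  -71.193 118.322] q est -2.380523059177382 r 64.46301992508283 Fmic [ 4.401 -2.063 -2.111] qpos [-0.689  0.571  1.792  0.629  1.243 -0.865]
```

```bash
python3 -m creep '[[[-2.7,-2.1,1.8,0,0,0],[-5.2,-4.3,3.6,0,0,0],[-7.6,-6.6,5.5,0,0,0],[-9.8,-9.0,7.6,0,0,0],[-11.8,-11.6,9.7,0,0,0]]]'; python3 g2.py 4.2 40 0
```

```text
time: 13.2
tool_pos: [500.5, -61.7, 123.1]
eef_rot: [-0.421, 0.039, -0.078, 0.903]
wrist_force: [2.7, -3.6, -4.1]
opening: 22.3
shift [0.936 0.845 0.722] rot [ 0.029 -0.068 -0.287] |F [ 2.687 -3.612 -4.12 ] open 22.3 t 13.20
mic pt [-56.644 -71.093 133.815] q est -2.0740557032520317 r 64.66055864348102 Fmic [ 3.278 -3.086 -4.12 ] qpos [-0.7    0.536  1.808  0.62   1.264 -0.86 ]
```

```bash
python3 -m creep '[[[-1.8,-2.6,2.2,0,0,0],[-3.4,-5.3,4.4,0,0,0],[-4.7,-8.0,6.7,0,0,0],[-5.9,-10.8,9.1,0,0,0],[-6.8,-13.7,11.5,0,0,0]]]'; python3 g2.py 4.5 40 0
```

```text
time: 13.62
tool_pos: [493.8, -60.4, 141.1]
eef_rot: [-0.421, 0.039, -0.077, 0.903]
wrist_force: [0.2, -4.6, -5.4]
opening: 22.3
shift [0.972 0.884 0.593] rot [ 0.022 -0.065 -0.309] |F [ 0.213 -4.581 -5.431] open 22.3 t 13.62
mic pt [-63.454 -71.021 151.813] q est -1.775691768469859 r 64.80982902125413 Fmic [ 1.012 -4.473 -5.431] qpos [-0.706  0.502  1.811  0.611  1.293 -0.845]
```

```bash
python3 -m creep '[[[-0.7,-2.9,2.4,0,0,0],[-1.2,-5.8,4.9,0,0,0],[-1.4,-8.7,7.3,0,0,0],[-1.4,-11.7,9.8,0,0,0],[-1.2,-14.6,12.3,0,0,0]]]'; python3 g2.py 4.8 40 0
```

```text
time: 14.03
tool_pos: [492.7, -60.2, 160.2]
eef_rot: [-0.421, 0.039, -0.077, 0.903]
wrist_force: [-0.1, -4.9, -5.5]
opening: 22.2
shift [0.962 0.859 0.566] rot [ 0.024 -0.065 -0.327] |F [-0.056 -4.921 -5.492] open 22.2 t 14.03
mic pt [-64.633 -70.984 170.903] q est -1.47971389288132 r 64.90168491885353 Fmic [ 0.807 -4.854 -5.492] qpos [-0.707  0.471  1.8    0.604  1.327 -0.821]
```

```bash
python3 -m creep '[[[0.5,-2.9,2.5,0,0,0],[1.1,-5.8,4.9,0,0,0],[2.0,-8.7,7.3,0,0,0],[3.2,-11.5,9.6,0,0,0],[4.5,-14.2,11.9,0,0,0]]]'; python3 g2.py 5.1 40 0
```

```text
time: 14.45
tool_pos: [497.0, -61.0, 178.6]
eef_rot: [-0.421, 0.039, -0.077, 0.903]
wrist_force: [-0.4, -6.3, -5.2]
opening: 22.1
shift [1.065 0.744 0.692] rot [ 0.03  -0.069 -0.351] |F [-0.379 -6.298 -5.196] open 22.1 t 14.45
mic pt [-60.227 -71.006 189.326] q est -1.186922921580621 r 64.95455147925531 Fmic [ 0.73  -6.267 -5.196] qpos [-0.703  0.449  1.776  0.6    1.364 -0.791]
```

```bash
python3 -m creep '[[[1.6,-2.7,2.3,0,0,0],[3.3,-5.3,4.4,0,0,0],[5.3,-7.8,6.6,0,0,0],[7.4,-10.3,8.6,0,0,0],[9.8,-12.6,10.6,0,0,0]]]'; python3 g2.py 5.4 40 0
```

```text
time: 14.87
tool_pos: [506.4, -62.7, 194.8]
eef_rot: [-0.421, 0.039, -0.077, 0.903]
wrist_force: [-1.2, -6.1, -5.5]
opening: 22.1
shift [1.278 0.647 0.873] rot [ 0.044 -0.083 -0.385] |F [-1.164 -6.142 -5.465] open 22.1 t 14.87
mic pt [-50.638 -71.081 205.57 ] q est -0.8953378430117485 r 64.88550810097884 Fmic [-0.07  -6.251 -5.465] qpos [-0.694  0.436  1.742  0.598  1.398 -0.758]
```

```bash
python3 -m creep '[[[2.5,-2.2,1.9,0,0,0],[5.2,-4.3,3.6,0,0,0],[8.1,-6.3,5.3,0,0,0],[11.1,-8.1,6.8,0,0,0],[14.2,-9.8,8.2,0,0,0]]]'; python3 g2.py 5.7 40 0
```

```text
time: 15.28
tool_pos: [519.9, -65.2, 207.4]
eef_rot: [-0.421, 0.04, -0.076, 0.903]
wrist_force: [-3.7, -7.2, -3.7]
opening: 22.0
shift [1.823 0.503 1.059] rot [ 0.048 -0.095 -0.459] |F [-3.669 -7.237 -3.706] open 22.0 t 15.28
mic pt [-36.953 -71.133 218.147] q est -0.6075588917193752 r 64.73125383508733 Fmic [-2.345 -7.768 -3.706] qpos [-0.681  0.435  1.702  0.599  1.427 -0.726]
```

```bash
python3 -m creep '[[[3.3,-1.5,1.3,0,0,0],[6.6,-2.9,2.5,0,0,0],[10.1,-4.2,3.5,0,0,0],[13.7,-5.2,4.4,0,0,0],[17.4,-6.2,5.2,0,0,0]]]'; python3 g2.py 6.0 40 0
```

```text
time: 15.7
tool_pos: [536.7, -68.2, 215.6]
eef_rot: [-0.421, 0.04, -0.076, 0.903]
wrist_force: [-5.4, -8.0, -1.8]
opening: 21.8
shift [2.073 0.667 0.976] rot [ 0.037 -0.098 -0.495] |F [-5.411 -8.048 -1.771] open 21.8 t 15.70
mic pt [-19.831 -71.178 226.356] q est -0.3126086261542827 r 64.48140414901943 Fmic [-3.918 -8.871 -1.771] qpos [-0.667  0.445  1.658  0.602  1.449 -0.696]
```

```bash
python3 -m creep '[[[3.7,-0.7,0.6,0,0,0],[7.5,-1.3,1.1,0,0,0],[11.3,-1.7,1.4,0,0,0],[15.1,-1.9,1.6,0,0,0],[17.9,-2.0,1.6,0,0,0]]]'; python3 g2.py 6.283 40 0;python3 -m creep '[[[0,0,0,0,0,0],[0,0,0,0,0,0]]]'; python3 g2.py 6.283 40 0
```

```text
time: 16.12
tool_pos: [554.8, -71.6, 218.5]
eef_rot: [-0.421, 0.039, -0.076, 0.903]
wrist_force: [-5.4, -8.6, 1.1]
opening: 21.8
shift [1.539 0.98  0.858] rot [ 0.028 -0.074 -0.441] |F [-5.435 -8.578  1.099] open 21.8 t 16.12
mic pt [ -1.436 -71.287 229.214] q est -0.02236330229120537 r 64.23036531424786 Fmic [-3.849 -9.397  1.099] qpos [-0.653  0.463  1.617  0.607  1.461 -0.673]
time: 16.28
tool_pos: [555.4, -71.7, 218.5]
eef_rot: [-0.421, 0.039, -0.077, 0.903]
wrist_force: [-3.1, -8.6, -1.3]
opening: 21.8
shift [0.932 1.014 0.857] rot [ 0.031 -0.061 -0.361] |F [-3.054 -8.634 -1.35 ] open 21.8 t 16.28
mic pt [ -0.85  -71.305 229.236] q est -0.013236909291167234 r 64.24203817030292 Fmic [-1.495 -9.036 -1.35 ] qpos [-0.653  0.463  1.617  0.608  1.46  -0.673]
```

```bash
python3 -m creep '[[[0.4,0,0,0,0,0],[0.7,0,0,0,0,0],[0.7,0,0,0,0,0]]]'; python3 g2.py 6.283 40 0; python3 -m creep '[[[0.4,0,0,0,0,0],[0.4,0,0,0,0,0],[0.4,0,0,0,0,0],[0.4,0,0,0,0,0]]]' 45;python3 g2.py 6.283 40 0; python3 -m creep '[[[0,-10,0,0,0,0],[0,-25,0,0,0,0],[0,-45,0,0,0,0],[0,-65,10,0,0,0],[0,-65,10,0,0,0]]]'; python3 wr.py w7 0 0;python3 g.py 0 50 380
```

```text
time: 16.53
tool_pos: [555.5, -71.7, 218.5]
eef_rot: [-0.421, 0.039, -0.077, 0.903]
wrist_force: [-4.6, -9.1, 0.7]
opening: 22.3
shift [0.863 0.989 0.856] rot [ 0.024 -0.076 -0.422] |F [-4.565 -9.133  0.709] open 22.3 t 16.53
mic pt [ -0.766 -71.29  229.216] q est -0.011925420717689742 r 64.22094367457362 Fmic [-2.895 -9.791  0.709] qpos [-0.653  0.463  1.616  0.608  1.461 -0.672]
time: 16.87
tool_pos: [557.1, -70.6, 218.6]
eef_rot: [-0.42, 0.039, -0.077, 0.903]
wrist_force: [0.5, 0.0, -0.8]
opening: 45.3
shift [-0.593  0.187 -0.216] rot [-0.084 -0.044 -0.318] |F [ 0.49   0.042 -0.789] open 45.3 t 16.87
mic pt [  0.66  -69.969 229.266] q est 0.010265410645047032 r 64.26951237262153 Fmic [ 0.475  0.127 -0.789] qpos [-0.651  0.464  1.615  0.611  1.459 -0.672]
time: 17.28
tool_pos: [553.4, -107.4, 278.4]
eef_rot: [-0.422, 0.036, -0.079, 0.902]
wrist_force: [0.3, 0.2, 0.7]
opening: 45.3
shift [ -2.444  29.771 166.987] rot [-39.901   0.086  -0.023] |F [-0.957 -0.261 -0.065] open 44.7 t 17.33
```

View pics/w7.png

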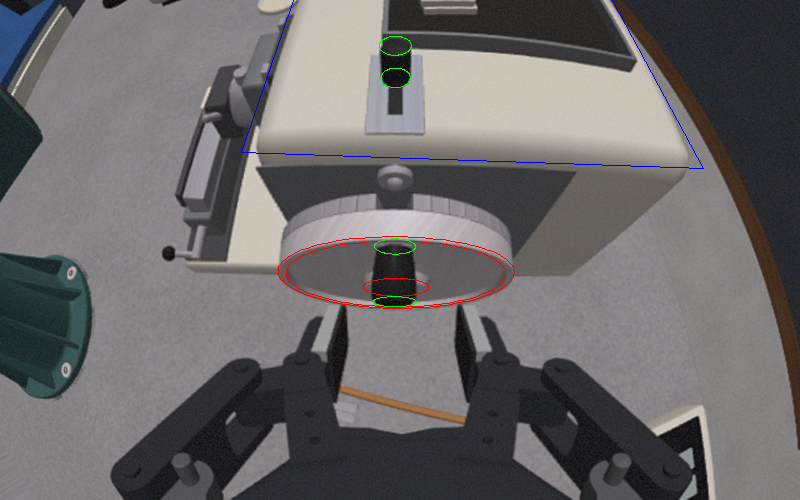

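```bash
python3 -m creep '[[[0,-15,25,-7,0,0],[-1,-15,58,-14,0,0],[-1.5,0,92,-21,0,0],[-2,10,125,-28,0,0],[-2.4,25,160,-35,0,0]]]';python3 g.py 0 50 380
```

```text
time: 17.75
tool_pos: [573.9, 30.8, 360.1]
eef_rot: [-0.673, 0.059, -0.065, 0.734]
wrist_force: [0.9, -0.2, -1.2]
opening: 45.4
shift [ 0.642 -0.196  8.217] rot [-4.975 -0.001  0.036] |F [ 0.879 -0.235 -1.168] open 45.4 t 17.75
```

```bash
python3 -m creep '[[[0.6,0,8,-5,0,0],[0.6,0,8,-5,0,0],[0.6,0,8,-5,0,0]]]';python3 g.py 0 50 292.5
```

```text
time: 18.0
tool_pos: [574.9, 40.7, 357.9]
eef_rot: [-0.703, 0.061, -0.057, 0.707]
wrist_force: [1.4, -0.4, -1.0]
opening: 44.9
shift [ 1.876 84.362 -2.15 ] rot [-0.286  0.447 -0.339] |F [ 1.356 -0.401 -0.999] open 44.9 t 18.00
```

```bash
python3 -m creep '[[[0.5,25,-1,0,0.4,0],[1,50,-2,-0.3,0.4,-0.3],[1.5,70,-2,-0.3,0.4,-0.3],[1.5,80,-2,-0.3,0.4,-0.3],[1.5,84,-2,-0.3,0.4,-0.3]]]';python3 -m creep '[[[0,0,0,0,0,0],[0,0,0,0,0,0]]]';python3 g.py 0 50 292.5; python3 wr.py w8 0 0
```

```text
time: 18.42
tool_pos: [574.4, 34.5, 271.4]
eef_rot: [0.704, -0.067, 0.063, -0.704]
wrist_force: [-0.1, -0.7, 0.7]
opening: 45.1
time: 18.58
tool_pos: [576.7, 35.3, 274.9]
eef_rot: [0.704, -0.064, 0.065, -0.704]
wrist_force: [0.0, 0.2, 0.6]
opening: 44.9
shift [-1.359  1.382  3.276] rot [ 0.011 -0.353  0.061] |F [0.007 0.197 0.568] open 44.9 t 18.58
```

View pics/w8.png

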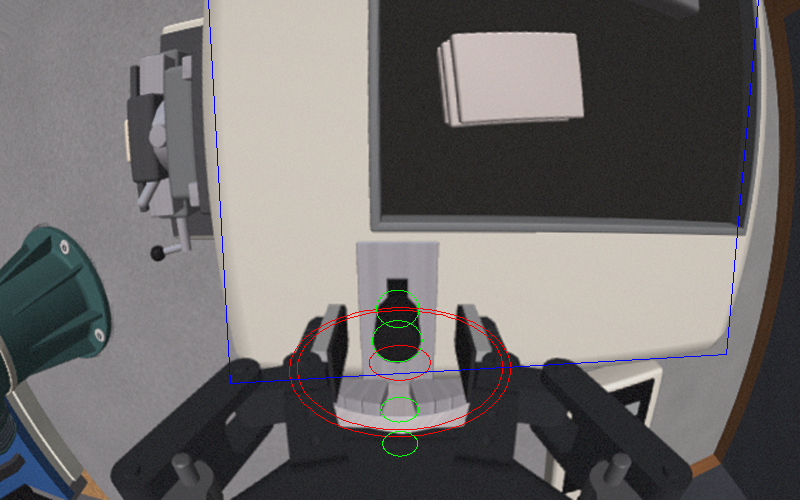

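```bash
python3 -m creep '[[[-1.4,0,2,0,0,0],[-1.4,0,3,0,0,0],[-1.4,0,3,0,0,0]]]'; python3 -m creep '[[[0,0,0,0,0,0],[0,0,0,0,0,0],[0,0,0,0,0,0],[0,0,0,0,0,0],[0,0,0,0,0,0]]]' 10; python3 g.py 0 50 292.5;python3 -m creep '[[[0,0,-2,0,0,0],[0,0,-4,0,0,0],[0,0,-6,0,0,0],[0,0,-8,0,0,0],[0,0,-8,0,0,0]]]';python3 g.py 0 33 292.5
```

```text
time: 18.88
tool_pos: [575.8, 39.7, 275.1]
eef_rot: [0.704, -0.063, 0.064, -0.704]
wrist_force: [-0.3, 0.5, -0.3]
opening: 44.9
time: 19.3
tool_pos: [575.8, 39.5, 274.7]
eef_rot: [0.704, -0.063, 0.064, -0.704]
wrist_force: [-0.7, -0.1, 3.4]
opening: 16.4
shift [ 0.358  1.219 -0.708] rot [ 0.018 -0.266  0.077] |F [-0.656 -0.121  3.417] open 16.4 t 19.30
time: 19.72
tool_pos: [574.3, 31.1, 274.7]
eef_rot: [0.704, -0.063, 0.064, -0.704]
wrist_force: [-0.1, 1.3, 5.3]
opening: 15.9
shift [ 0.41   1.219 -9.223] rot [ 0.027 -0.284  0.079] |F [-0.085  1.34   5.344] open 15.9 t 19.72
```

```bash
python3 -m creep '[[[0,0,-1,0,0,0],[0,0,-2,0,0,0],[0,0,-3,0,0,0],[0,0,-4,0,0,0],[0,0,-4,0,0,0]]]';python3 g.py 0 33 292.5;python3 -m creep '[[[0,0,-1,0,0,0],[0,0,-2,0,0,0],[0,0,-3,0,0,0],[0,0,-4,0,0,0],[0,0,-4,0,0,0]]]';python3 g.py 0 33 292.5
```

```text
time: 20.13
tool_pos: [573.6, 27.4, 274.7]
eef_rot: [0.704, -0.063, 0.064, -0.704]
wrist_force: [-0.5, 1.9, 5.4]
opening: 16.4
shift [ 0.421  1.209 -5.367] rot [ 0.018 -0.283  0.077] |F [-0.494  1.91   5.388] open 16.4 t 20.13
time: 20.55
tool_pos: [572.8, 23.4, 274.7]
eef_rot: [0.704, -0.063, 0.064, -0.704]
wrist_force: [0.6, 2.0, 5.1]
opening: 16.0
shift [ 0.465  1.188 -1.357] rot [ 0.019 -0.282  0.073] |F [0.613 2.006 5.097] open 16.0 t 20.55
```

Pin entered freely; push to the stop.

```bash
python3 -m creep '[[[0,0,-1,0,0,0],[0,0,-2,0,0,0],[0,0,-2,0,0,0],[0,0,-2,0,0,0]]]';python3 g.py 0 33 292.5;python3 -m creep '[[[0,0,-1,0,0,0],[0,0,-2,0,0,0],[0,0,-2,0,0,0],[0,0,-2,0,0,0]]]';python3 g.py 0 33 292.5
```

```text
time: 20.88
tool_pos: [572.7, 22.7, 274.7]
eef_rot: [-0.704, 0.063, -0.064, 0.705]
wrist_force: [0.7, 5.1, 5.4]
opening: 16.2
shift [ 0.407  1.235 -0.624] rot [-0.108 -0.273  0.086] |F [0.748 5.072 5.373] open 16.2 t 20.88
time: 21.22
tool_pos: [572.7, 22.6, 274.8]
eef_rot: [-0.702, 0.063, -0.064, 0.706]
wrist_force: [3.2, 11.0, 4.0]
opening: 15.4
shift [ 0.417  1.252 -0.514] rot [-0.305 -0.258  0.096] |F [ 3.163 10.971  4.026] open 15.4 t 21.22
```

```bash
python3 -m creep '[[[0,0,0,0,0,0],[0,0,0,0,0,0],[0,0,0,0,0,0],[0,0,0,0,0,0]]]' 45; python3 -m creep '[[[0,-15,0,0,0,0],[0,-35,0,0,0,0],[0,-65,0,0,0,0],[0,-100,0,0,0,0],[0,-110,15,0,0,0]]]'; python3 -m creep '[[[0,0,0,0,0,0],[0,0,0,0,0,0]]]'; python3 wr.py w9 0 17; python3 -c "
from h import *
for n in('top','scene'): cv2.imwrite(f'pics/{n}9.png',grab_frame(n))
a=cv2.imread('pics/top0.png');b=cv2.imread('pics/top9.png')
cv2.imwrite('pics/cmp.png',cv2.resize(np.hstack([a[80:330,165:500],b[80:330,165:500]]),(800,298)))
w=cv2.imread('pics/w9_raw.png')[140:330,220:420]; cv2.imwrite('pics/w9z.png',cv2.resize(w,None,fx=3,fy=3))"
```

```text
time: 21.55
tool_pos: [571.4, 19.2, 273.8]
eef_rot: [0.705, -0.064, 0.064, -0.704]
wrist_force: [-0.0, -0.2, -0.2]
opening: 45.0
time: 21.97
tool_pos: [576.1, 32.2, 389.5]
eef_rot: [0.705, -0.062, 0.067, -0.703]
wrist_force: [0.6, 0.6, 0.9]
opening: 45.1
time: 22.13
tool_pos: [574.6, 34.4, 384.3]
eef_rot: [0.705, -0.063, 0.064, -0.704]
wrist_force: [0.0, 0.4, 0.4]
opening: 44.5
```

View pics/w9.png

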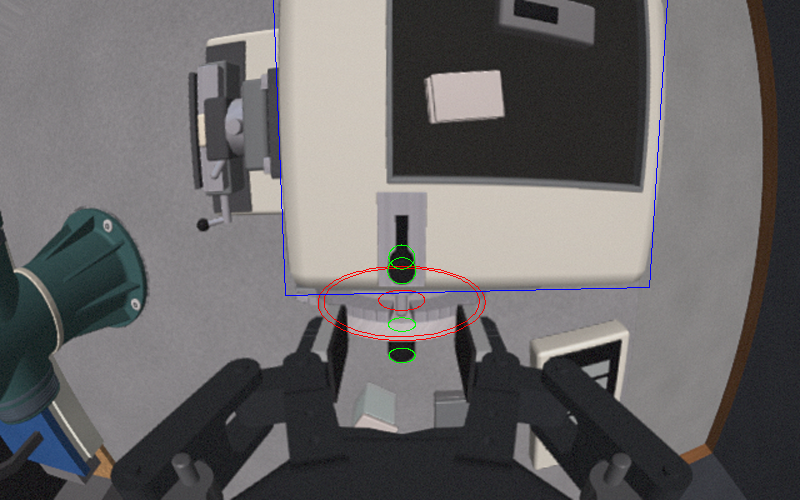

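View pics/cmp.png

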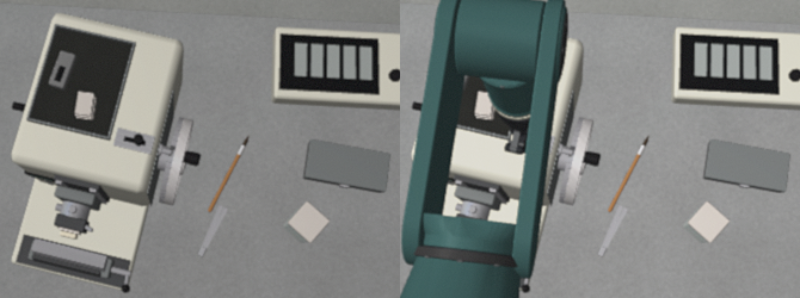

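View pics/w9z.png

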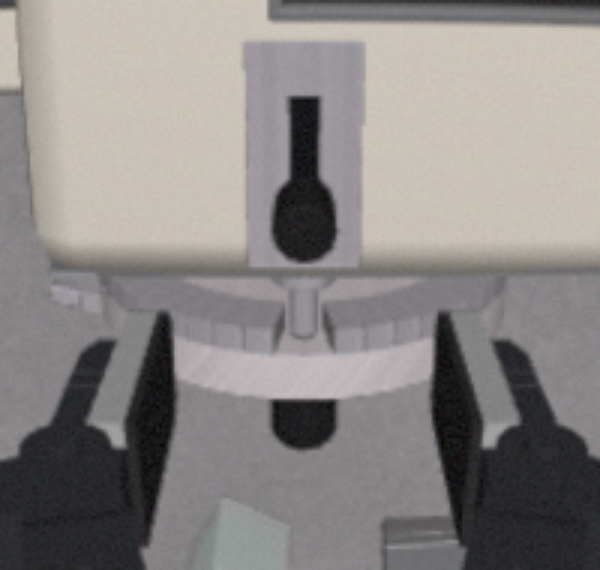

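```bash
python3 -c "
from h import *
print(bot.job_done())"
```

```text
the job is handed in; nothing more can be done
None
```

The block has been run through one stroke and the wheel is locked again. I handed the job in at about 22 s of the 72 s allowed.

- **Unlocking:** I slid the knob away from the wheel until it hit its stop, about 14.6 mm of travel.
- **Turning:** I gripped the crank leaning 40° outward and turned the wheel one full turn clockwise at about 0.7 rad/s. The wrist force I read was at most about 16 N.
- **Locking:** I released the grip at the top and slid the knob home. The pin went into its notch without resistance and the knob reached its stop after about 17 mm, pressed with 11 N.

**Last checks:**
- **Lock and grip:** In the wrist picture the knob is fully home (it started about 2 mm short), the pin is in the notch and the grip is at the top. The arm is clear of everything.
- **Loose items:** In the before and after top views the brush, forceps, slide box and jar have not moved. In that last view the arm hid the blade box and part of the cassettes. The final wrist picture shows both in place on the tray.
- **Disagreement:** My fitted machine position was about 0.8 mm off along the machine's length compared with the circle the grip followed. I set the final grip angle from that circle, not the fit.

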